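# Slide the pepper mill home into the free bay

## Task

Push the tall wooden pepper mill along the cupboard floor into the empty bay of the grey tiers, until it stands upright with its foot home against the back of the bay. Push it low on its body, gently, so that it slides and never tips; do not squeeze it, lift it or push on its upper half. Leave everything else where it stands.

Things in the scene. Friction and masses are not known exactly. Their poses are not given: they have to be found in the camera images.
- mill: tall turned wooden pepper mill, loose, upright on the floor before the tiers, 212 high, 0.3 to 0.5 kg. Origin: centre of its underside; z up its axis. Foot: plain cylinder, diameter 60, from the floor to 48 high; then it narrows to 34 at 80 high, 36 at 105, 46 at 120. Floor friction 0.48 to 0.72: a push above about 40 mm tips it. Round: yaw means nothing
- mill_head: upper half of the same mill (rigidly joined), from 120 to 212 above its foot, widest diameter 48 at 160; same origin as the mill (centre of the underside). Not to be pushed
- tier_free: fixed grey plastic stacking tier, its bay empty, the red onion keeper on its deck. 154 (x from -69 to +85) x 200 (y) x 50 high, 6 mm lip round the rear deck. Origin: on the floor. Front faces its own -x, with a bay in its middle: 90 wide, 50 deep (mouth x -69, back wall x -19), open in front and above, no floor of its own. May stand left or right, turned up to 7 degrees
- bay_home (a point): point on the floor in the empty bay, at x -49, y 0 of tier_free and with its axes: the centre of the mill's foot when it touches the middle of the bay's back wall (up to 15 to either side also counts); its foot then still stands 10 out of the mouth
- tier_full: fixed grey plastic stacking tier, the tall glass bottle in its bay, two blue lids on its deck. 154 (x from -69 to +85) x 200 (y) x 50 high, 6 mm lip round the rear deck. Origin: on the floor. Front faces its own -x, with a bay in its middle: 90 wide, 50 deep (mouth x -69, back wall x -19), open in front and above, no floor of its own
- bottle: tall amber glass bottle, diameter 60, 235 high, in the other bay; origin: centre of its underside. Leave alone
- keeper: empty red plastic onion keeper (open bowl), diameter 90, 66 high, on the rear deck of tier_free, 50 above the floor; origin: centre of its underside. Leave alone
- lid_a: blue plastic lid, diameter 80, 14 thick, flat on the rear deck of tier_full; origin: centre of its underside. Leave alone
- lid_b: the matching second blue lid beside it, same size and origin. Leave alone
- jar: small closed glass jar, diameter 42, 60 high, on the floor just in front of where the two tiers meet; origin: centre of its underside. Leave alone
- press: stainless steel garlic press lying on the floor to the right, about 175 long (along its x), 60 wide, 38 high; origin: about its middle, on the floor. Leave alone
- can: food can, diameter 74, 110 high, on the floor to the left; origin: centre of its underside. Leave alone
Things that resemble listed ones, but are neither listed nor needed, are in the scene too. What is shaped like the mill but green is not meant.

How it is judged:
By the outcome, as a careful person would: the job done as asked, in the order asked, and still so for the second after the job is handed in, with the robot touching nothing.
It also fails if it takes over 48 s, if anything falls off the work surface, if the arm or the gripper's body presses on something with over 40 N, if the wrist force passes 120 N, or if a joint passes its speed limit or range.

## Robot

A 6-joint arm with a two-finger parallel gripper is mounted at the origin on the work surface. World frame = base frame: x ahead of the robot, y to its left, z up, the work surface at z = 0. Lengths are in m, angles in rad, forces in N, time in s.
With the tool pointing down it reaches from about 0.25 to 0.725 m from the base axis. Payload 9.7 kg.
Tool frame: the origin (TCP) lies at the very end of the fingers, on their centre line; the grasp point (between the pads) lies 19 mm behind it; x points along the fingers, z is the direction in which the jaws open and shut, and the axes are right-handed (so a half turn about x gives the same grasp; the last joint's range is limited). The gripper opens to 85 mm and grips with 20 to 120 N. Pads are 22 mm wide; open, the fingers measure 114 mm over their backs; the gripper's body (76 mm by 85 mm) begins 54 mm behind the grasp point. The pads swing forward as they close: fully open they stand 13 mm farther back than shut.
Start: joints at [-1.14, 0.087, 0.176, 1.66, 0, 1.571], TCP at [0.23, -0.5, 0.204] pointing down, gripper open.
Joint ranges: [-3.13, 3.13], [-0.85, 1.81], [-1.15, 1.24], [-2.2, 2.28], [-1.44, 1.52], [-3.14, 3.14]. Speed limits (rad/s): [2.22, 2.22, 2.57, 3.14, 3.14, 3.14].

## Interface

Orientations are given as a 3x3 rotation matrix whose columns are the frame's x, y, z axes.
In Python, from workcell import * gives the robot as it stands.
- The arm moves only by the shell command python3 -m pendant 'ROWS'. ROWS is a JSON object of lists of equal length, an entry for each row: "linear": the shift along the world's x, y, z in m, a list of three; "roll": the turn about the world's z in degrees; "grip": the opening, from -1 (shut) to 1 (fully open). A call has 1 to 12 rows; each row is the pose to reach, as a shift and turn from the pose commanded when the call began; what a row does not reach only later rows make up. A row lasts 1/12 s, in which the tool goes at most 41.7 mm and 7.16 degrees, less where a joint would pass 70% of its speed; a pose out of reach is approached as far as the arm can. A call with a gripper value outside its range is refused whole. The fingers move at their own pace and stop on an object; the grip force is fixed at half the most. Time passes only in rows, so rows that repeat a pose let the fingers close. It gives the time, the measured TCP pose, the force and the opening at its end, in the units of the state.
- read_state(): the state, without advancing time (a new reading comes with each control period).
- read_camera(name): name is "side" or "top"; returns (picture, depth): 400x640x3 uint8, blue, green, red; 400x640 float32, m along the optical axis (not along the pixel's ray), 0 where there is no reading.
- camera_params(name): a dict with "fov_y" (degrees; the focal length in pixels is half the picture's height over the tangent of half this angle, whatever the lens; pixels are square), "cx", "cy" (the principal point, pixels), "k1" (the pictures are not rectified: a ray, as slopes to the right and down, at radius r is drawn at 1 + k1 r^2 times it, then the intrinsics apply), "position" and "attitude" of the camera in the world. Camera axes: x right, y down, z forward; pixel columns grow to the right and rows downward; lengths in m; the calibration is good to about 2 mm. A picture is of the moment at which its call begins. camera_params takes no time and is no camera call.
- hand_in(): hands the job in, once; it reports no verdict.
The state is a dict: "clock": time; "q": joint angles; "joint_velocities": joint speeds; "effort": joint torques, N m; "ee_pos": TCP position; "tool_rot": TCP orientation; "contact_force": force on the tool from outside, world axes, zero at the start; "moment": the same for the moment, N m; "width": finger opening in m.
Only numpy, scipy, OpenCV 4.12 (cv2) and the standard library are available. Lean on these libraries where they do the work, as an engineer would, in place of code of your own. Each camera call takes 0.05 s, during which the arm holds its last target. There are 200 camera calls.

## Working session

There is one attempt and no reset: what is moved stays moved. The work goes in short steps, Python scripts to look and compute and a shell command to move; the robot and the scene stay as the last step left them, time stands still between calls to the robot, and variables do not carry over. Pictures are saved under pics/ and viewed, about 8 in all and at most 12, crops included, and the job is handed in when it is done.

```bash
mkdir -p pics
cat > h.py <<'E'
from workcell import *
import numpy as np, cv2
def cam(n):
    p=camera_params(n); f=200/np.tan(np.radians(p['fov_y'])/2)
    K=np.array([[f,0,p['cx']],[0,f,p['cy']],[0,0,1]]); return p,K,np.array([p['k1'],0,0,0,0.])
def cloud(n,depth):
    p,K,d=cam(n); v,u=np.mgrid[0:400,0:640]
    s=cv2.undistortPoints(np.stack([u,v],-1).reshape(-1,1,2).astype(float),K,d).reshape(400,640,2)
    P=np.dstack([s*depth[...,None],depth]); W=P@np.array(p['attitude']).T+np.array(p['position'])
    W[depth==0]=np.nan; return W
def shot(tag):
    r={}
    for n in('side','top'):
        im,d=read_camera(n); cv2.imwrite(f'pics/{tag}_{n}.png',im); W=cloud(n,d); np.save(f'{tag}_{n}.npy',W); r[n]=(im,W)
    return r
E
python3 - <<'E'
from h import *
for n in('side','top'): print(camera_params(n))
shot('a'); s=read_state(); print(s['clock'],s['ee_pos'],s['tool_rot'],s['width'])
E
```

```text
{'fov_y': 53.039483688610005, 'cx': 314.974560736588, 'cy': 205.51376287732361, 'k1': -0.08730621190637038, 'position': array([ 0.49817421, -0.71088674,  0.55822957]), 'attitude': array([[ 0.99829306, -0.03685789,  0.04530412],
       [-0.05816932, -0.5580941 ,  0.82773626],
       [-0.00522465, -0.82895867, -0.55928546]])}
{'fov_y': 47.927011840517785, 'cx': 320.20412719800606, 'cy': 201.63935731015073, 'k1': -0.11982538693751114, 'position': array([ 0.33203662, -0.02499002,  1.11656475]), 'attitude': array([[ 0.04096331, -0.97569498,  0.21527032],
       [-0.99915011, -0.03901121,  0.01331097],
       [-0.00458949, -0.21563262, -0.97646378]])}
0.1 [ 0.22958337 -0.49955517  0.20305999] [[-4.47429656e-04  9.08653274e-01  4.17551227e-01]
 [ 1.03762271e-03  4.17551466e-01 -9.08652682e-01]
 [-9.99999362e-01  2.67024796e-05 -1.12966418e-03]] 0.08547975323078319
```

View pics/a_top.png

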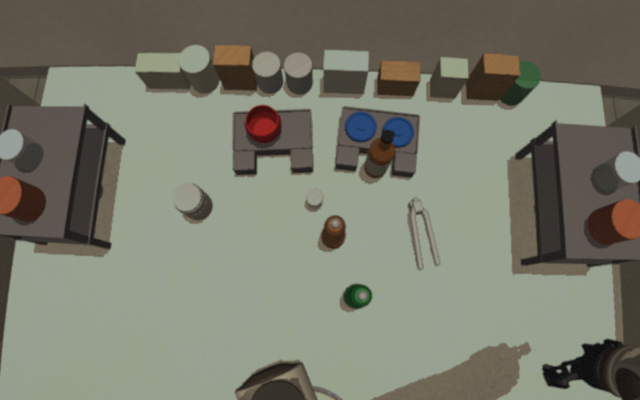

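View pics/a_side.png

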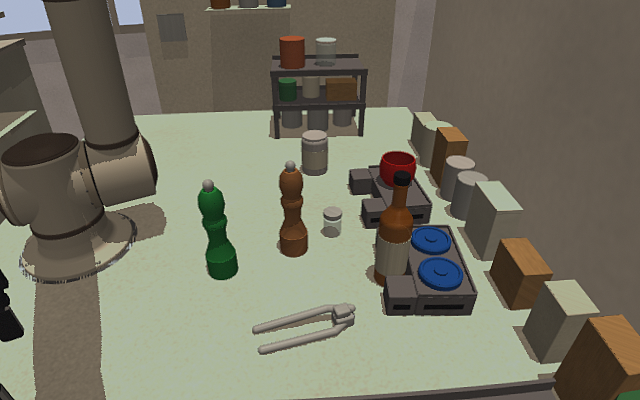

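The top view shows the keeper at (263,123) on the left-hand tier, whose bay is empty with its mouth at about (273,165). The jar is at (314,199), between the mill and the bay.
Things that could be taken for the mill:
- Wooden mill: top (334,232), side (292,210).
- Green mill-shaped decoy: top (358,296), side (217,230).
- Amber bottle: top (380,155), side (395,235).

I choose the wooden one. Next I measure, and check it in a crop.

```bash
cat >> h.py <<'E'
from scipy.optimize import least_squares
def circ(P,r=None):
    P=P[:,:2]; c=P.mean(0)
    if r is None:
        s=least_squares(lambda p:np.hypot(*(P-p[:2]).T)-p[2],[*c,.03],loss='soft_l1',f_scale=.001)
    else: s=least_squares(lambda p:np.hypot(*(P-p[:2]).T)-r,c,loss='soft_l1',f_scale=.001)
    return s.x.round(4), np.abs(s.fun).mean().round(4), len(P)
def sel(W,box,z0,z1):
    u0,v0,u1,v1=box; Q=W[v0:v1,u0:u1].reshape(-1,3); return Q[(Q[:,2]>z0)&(Q[:,2]<z1)]
E
python3 - <<'E'
from h import *
T=np.load('a_top.npy'); S=np.load('a_side.npy')
im=cv2.imread('pics/a_side.png'); cv2.imwrite('pics/crop1.png',cv2.resize(im[140:300,170:450],None,fx=2.8,fy=2.8))
print('floor z', np.nanmedian(T[320:340,150:200,2]),np.nanmedian(S[340:370,380:450,2]))
for nm,box,z0,z1,r in [('mill foot',(272,225,316,262),.006,.044,.03),('mill head',(272,165,312,200),.14,.18,None),('green foot',(200,240,245,285),.006,.044,.03),('jar',(318,205,346,240),.008,.05,.021),('can',(298,135,332,178),.01,.1,.037)]:
    Q=sel(S,box,z0,z1); print(nm,circ(Q,r),'free',circ(Q))
print('mill top z',np.nanmax(S[155:180,280:305,2]))
for nm,box,z0,z1 in [('jar top',(300,185,330,215),.05,.07),('can top',(170,180,215,225),.1,.12),('mill(top)',(318,210,352,255),.01,.22)]:
    Q=sel(T,box,z0,z1); print(nm,len(Q),Q.min(0).round(3),Q.max(0).round(3))
# tier deck mask
Q=sel(T,(220,95,325,180),.044,.054); print('deck',len(Q),Q.min(0).round(3),Q.max(0).round(3))
print(cv2.minAreaRect((Q[:,:2]*1000).astype(np.float32)))
Q=sel(S,(395,300,395,300) and (340,150,440,235),.044,.054); print('deckS',len(Q),Q.min(0).round(3),Q.max(0).round(3)); print(cv2.minAreaRect((Q[:,:2]*1000).astype(np.float32)))
# plan plot, both clouds, coloured by height
g=np.zeros((520,640,3),np.uint8)  # x .3...82 up? 
for W,c in((T,(0,255,255)),(S,(255,0,255))):
    P=W.reshape(-1,3); P=P[(P[:,2]>.008)&(P[:,2]<.06)]
    a=((.80-P[:,0])*1000).astype(int); b=((.32-P[:,1])*1000).astype(int); k=(a>=0)&(a<520)&(b>=0)&(b<640); g[a[k],b[k]]=c
for i in range(0,640,100): cv2.line(g,(i+20,0),(i+20,520),(60,60,60),1); cv2.line(g,(0,i),(640,i),(60,60,60),1)
cv2.imwrite('pics/plan.png',g)
E
```

```text
floor z 0.00033720143415072457 -0.00033348236586372426
mill foot (array([ 0.4882, -0.0444]), np.float64(0.0008), 382) free (array([ 0.4882, -0.0464,  0.0283]), np.float64(0.0007), 382)
mill head (array([ 0.4877, -0.0459,  0.0214]), np.float64(0.0012), 375) free (array([ 0.4877, -0.0459,  0.0214]), np.float64(0.0012), 375)
green foot (array([ 0.3442, -0.1048]), np.float64(0.0007), 446) free (array([ 0.3441, -0.1046,  0.0301]), np.float64(0.0007), 446)
jar (array([0.5743, 0.0058]), np.float64(0.001), 268) free (array([0.5741, 0.004 , 0.0195]), np.float64(0.0009), 268)
can (array([0.5512, 0.3006]), np.float64(0.0012), 782) free (array([0.5512, 0.3004, 0.0368]), np.float64(0.0012), 782)
mill top z 0.21214376364079512
jar top 236 [ 0.556 -0.015  0.05 ] [0.596 0.024 0.065]
can top 703 [0.518 0.265 0.1  ] [0.589 0.333 0.117]
mill(top) 660 [ 0.46  -0.073  0.011] [ 0.511 -0.016  0.215]
deck 2753 [0.639 0.013 0.044] [0.806 0.22  0.054]
((723.420654296875, 117.47836303710938), (154.8191680908203, 201.47592163085938), 4.28758430480957)
deckS 1557 [ 0.591 -0.067  0.044] [0.885 0.315 0.054]
((742.5498657226562, 131.10397338867188), (411.61279296875, 236.48715209960938), 77.5173110961914)
```

View pics/plan.png

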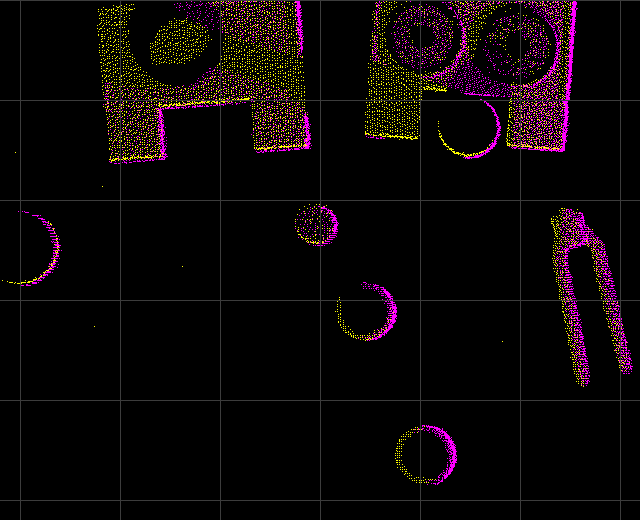

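View pics/crop1.png

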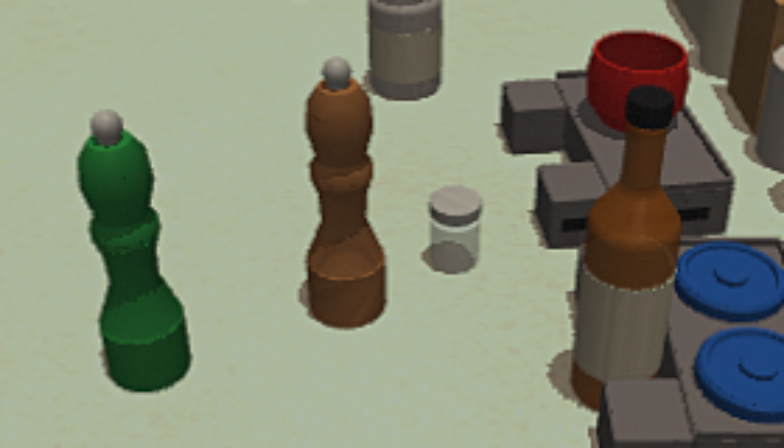

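The crop confirms the wooden mill, with its foot at about (345,285) in the crop and the jar to its right. The measurements agree with the given sizes:

| Item | Position x, y (m) | Check |
|---|---|---|
| Mill | (0.488, -0.045) | top 0.212 high |
| Jar | (0.574, 0.005) | |
| tier_free rectangle | yaw about 4.3° | 155 x 201 mm |
| bay_home | about (0.667, 0.113) | |

**Plan:** the tool stays vertical, so I push with the back of one open finger. That keeps the gripper body about 20 mm clear of the head. I push +y to y = 0.10, which clears the jar, then along the tier's axis into the bay.

```bash
python3 -m pendant '{"linear":[[0.258,0.3,0],[0.258,0.3,0],[0.258,0.3,0],[0.258,0.3,0],[0.258,0.3,0],[0.258,0.3,0],[0.258,0.3,0],[0.258,0.3,0],[0.258,0.3,0],[0.258,0.3,0],[0.258,0.3,0],[0.258,0.3,0]],"roll":[-7,-14,-21,-24.7,-24.7,-24.7,-24.7,-24.7,-24.7,-24.7,-24.7,-24.7],"grip":[1,1,1,1,1,1,1,1,1,1,1,1]}'
python3 - <<'E'
from h import *
r=shot('b'); s=read_state(); print(s['clock'],s['ee_pos'],s['q'],s['contact_force'])
c,S=s['ee_pos'],r['side'][1]
# gripper profile: per height above TCP, extents about the tool axis
for W,n in((r['side'][1],'side'),(r['top'][1],'top')):
    P=W.reshape(-1,3)-c; k=(np.abs(P[:,0])<.1)&(np.abs(P[:,1])<.1); P=P[k]
    for z in np.arange(-.02,.3,.02):
        Q=P[(P[:,2]>=z)&(P[:,2]<z+.02)]
        if len(Q)>3: print(n,round(z,3),len(Q),Q.min(0).round(3)[:2],Q.max(0).round(3)[:2])
    Q=P[P[:,2]>-.03]; print('lowest',np.sort(Q[:,2])[:5].round(4))
E
```

```text
clock: 1.1
ee_pos: [0.4882, -0.1984, 0.203]
tool_rot: [[-0.001, 1.0, 0.003], [0.0, 0.003, -1.0], [-1.0, -0.001, -0.0]]
contact_force: [0.5, -0.3, 0.5]
width: 0.0854
1.2 [ 0.48725964 -0.20003979  0.20344208] [-3.89383384e-01  3.15179332e-02  1.17366500e-01  1.65732086e+00
 -2.97282848e-04  2.75239525e+00] [-0.51447817  0.16577201  0.33902925]
side 0.04 201 [-0.01  -0.057] [0.012 0.046]
side 0.06 154 [-0.01  -0.057] [ 0.011 -0.046]
side 0.08 213 [-0.014 -0.074] [ 0.017 -0.034]
side 0.1 290 [-0.016 -0.073] [ 0.02  -0.016]
side 0.12 576 [-0.018 -0.072] [0.021 0.016]
side 0.14 511 [-0.035 -0.068] [ 0.037 -0.007]
side 0.16 820 [-0.036 -0.038] [ 0.037 -0.001]
side 0.18 973 [-0.036 -0.039] [0.038 0.009]
side 0.2 817 [-0.036 -0.04 ] [0.038 0.015]
side 0.22 1045 [-0.039 -0.042] [0.041 0.002]
side 0.24 1135 [-0.039 -0.042] [0.041 0.001]
side 0.26 1425 [-0.053 -0.047] [0.055 0.013]
side 0.28 1706 [-0.057 -0.059] [0.058 0.017]
lowest [0.0396 0.0397 0.0401 0.0403 0.0403]
top 0.04 8 [-0.009  0.046] [-0.004  0.056]
top 0.06 7 [-0.009  0.046] [-0.004  0.056]
top 0.08 73 [-0.011  0.045] [0.013 0.074]
top 0.1 125 [-0.015  0.025] [0.019 0.073]
top 0.12 100 [-0.014  0.026] [0.014 0.071]
top 0.14 180 [-0.012  0.035] [0.016 0.068]
top 0.16 54 [-0.021  0.031] [0.024 0.039]
top 0.18 34 [-0.014  0.033] [0.022 0.039]
top 0.22 6 [0.015 0.036] [0.024 0.04 ]
top 0.24 5 [0.014 0.037] [0.022 0.04 ]
top 0.26 21 [0.009 0.034] [0.027 0.042]
top 0.28 10 [-0.026  0.031] [0.045 0.059]
lowest [0.0487 0.0502 0.0533 0.0536 0.0542]
```

View pics/b_side.png

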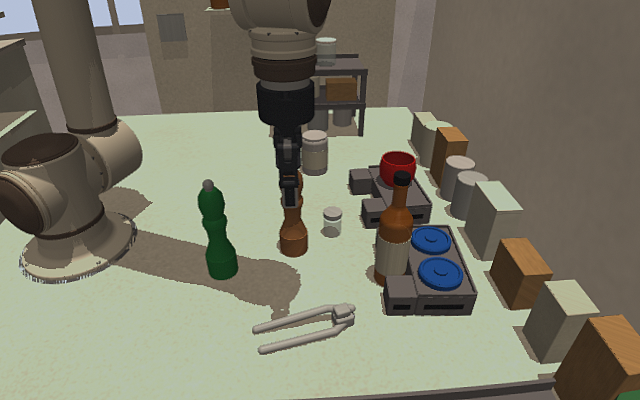

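The side view shows the gripper hanging over the mill, with the visible fingertip ending at about (290,205). The cloud also shows knuckles bulging past the finger backs, to 74 mm against 57 mm. That affects clearance to the mill's upper body, so I need the exact gripper profile, open and partly closed, before choosing the contact.

```bash
cat > prof.py <<'E'
from h import *
import sys
def prof(tag,jaw=90):
    r=shot(tag); s=read_state(); c=s['ee_pos']; a=s['tool_rot']; 
    g=np.full((440,800,3),30,np.uint8); O=[(200,380),(600,380)]
    for n,col in(('side',(255,0,255)),('top',(0,255,255))):
        P=r[n][1].reshape(-1,3)-c; P=P[(np.hypot(P[:,0],P[:,1])<.1)&(P[:,2]>-.06)&(P[:,2]<.2)]
        for k,ax in((0,2),(1,1)):
            h=P[:,:2]@a[:2,ax]*1800; v=P[:,2]*1800
            for x,y in zip((O[k][0]+h).astype(int),(O[k][1]-v).astype(int)):
                if 0<=x<800 and 0<=y<440 and abs(x-O[k][0])<195: g[y,x]=col
    for o in O:
        for i in range(-5,6): cv2.line(g,(o[0]+36*i,0),(o[0]+36*i,440),(70,70,70),1)
        for j in range(0,11): cv2.line(g,(o[0]-190,o[1]-36*j),(o[0]+190,o[1]-36*j),(70,70,70) if j else (0,0,255),1)
    cv2.imwrite(f'pics/{tag}_prof.png',g)
    p,K,d=cam('side'); R=np.array(p['attitude']); 
    q=R.T@(np.array(c)-p['position']); u,_=cv2.projectPoints(q.reshape(1,3),np.zeros(3),np.zeros(3),K,d); print(tag,'tcp',c,s['width'],'TCP pixel side',u.ravel().round(1))
    return u.ravel().astype(int)
if __name__=='__main__':
    u=prof(sys.argv[1])
E
python3 prof.py c; python3 -m pendant '{"linear":[[0,-0.03,0],[0,-0.03,0],[0,-0.03,0],[0,-0.03,0],[0,-0.03,0],[0,-0.03,0],[0,-0.03,0]],"roll":[0,0,0,0,0,0,0],"grip":[-1,-1,-1,-1,-1,-1,-1]}' ; python3 prof.py d
python3 - <<'E'
import cv2,numpy as np
a=cv2.imread('pics/c_prof.png');b=cv2.imread('pics/d_prof.png')
cs=[cv2.resize(cv2.imread(f'pics/{t}_side.png')[90:250,220:360],None,fx=1,fy=1) for t in 'cd']
big=np.zeros((600,800,3),np.uint8)
big[:300,:545]=cv2.resize(a,(545,300)); big[300:,:545]=cv2.resize(b,(545,300))
for i,c in enumerate(cs): big[300*i:300*i+285,548:798]=cv2.resize(c,(250,285))
cv2.imwrite('pics/cd.png',big)
E
```

```text
c tcp [ 0.48702899 -0.20063973  0.20367611] 0.08552155704321869 TCP pixel side [289.8 211.7]
clock: 1.88
ee_pos: [0.4877, -0.2294, 0.2038]
tool_rot: [[0.0, 1.0, 0.0], [-0.0, 0.0, -1.0], [-1.0, 0.0, 0.0]]
contact_force: [-0.2, -0.9, -0.6]
width: 0.0005
d tcp [ 0.48771698 -0.22945148  0.20379288] -0.00015765420771594584 TCP pixel side [290.4 222.7]
```

View pics/cd.png

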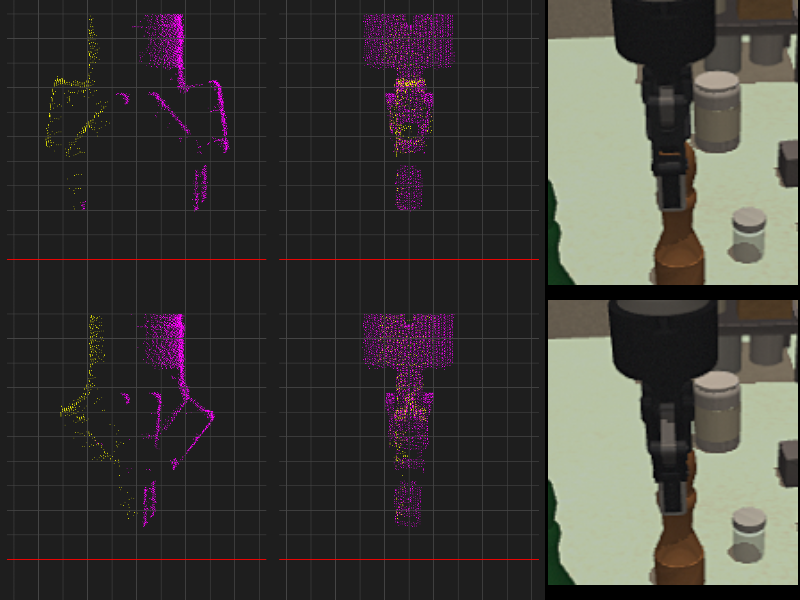

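The profile picture (20 mm grid) shows:
- The knuckles stand 17 mm beyond the finger backs, so pushing with a finger back would touch the mill's shoulder. Pushing with closed fingers would bring the body against its head.
- The visible tips lie about 28 mm (shut) or 41 mm (open) above the reported TCP. I'll settle that by touching the floor.

**New contact:** the narrow side face of one open finger, with the mill axis about 54 mm off the tool axis along the jaws. That keeps body and knuckles clear. I push at heading 70° past the jar, with the tool on the side away from it, then at 4.3° into the bay.

First I go above the pre-contact point.

```bash
python3 -m pendant '{"linear":[[0,0,0.04],[0,0,0.08],[0,0,0.1],[0,0,0.1],[0,0,0.1],[-0.02,0.04,0.1],[-0.04,0.08,0.1],[-0.06,0.12,0.1],[-0.068,0.157,0.1],[-0.068,0.157,0.1],[-0.068,0.157,0.1],[-0.068,0.157,0.1]],"roll":[7,14,21,28,35,42,49,56,63,70,70,70],"grip":[1,1,1,1,1,1,1,1,1,1,1,1]}'
python3 -m pendant '{"linear":[[0,0,-0.03],[0,0,-0.06],[0,0,-0.09],[0,0,-0.12],[0,0,-0.15],[0,0,-0.18],[0,0,-0.21],[0,0,-0.23],[0,0,-0.24],[0,0,-0.24],[0,0,-0.24]],"roll":[0,0,0,0,0,0,0,0,0,0,0],"grip":[1,1,1,1,1,1,1,1,1,1,1]}'
python3 prof.py e
python3 - <<'E'
import cv2,numpy as np
b=np.zeros((600,800,3),np.uint8)
b[:330,:600]=cv2.resize(cv2.imread('pics/e_prof.png'),(600,330))
b[330:600,:432]=cv2.resize(cv2.imread('pics/e_side.png')[140:300,140:396],(432,270)); b[330:600,440:800]=cv2.resize(cv2.imread('pics/e_top.png')[180:330,250:450],(360,270))
cv2.imwrite('pics/e.png',b)
E
```

```text
clock: 2.98
ee_pos: [0.4198, -0.0725, 0.3039]
tool_rot: [[0.001, 0.344, 0.939], [-0.0, 0.939, -0.344], [-1.0, -0.0, 0.001]]
contact_force: [-0.4, 0.9, 0.4]
width: 0.0849
clock: 3.9
ee_pos: [0.4199, -0.0734, 0.0641]
tool_rot: [[-0.0, 0.345, 0.939], [-0.0, 0.939, -0.345], [-1.0, -0.0, -0.0]]
contact_force: [-0.9, -0.2, -0.0]
width: 0.0855
e tcp [ 0.42064369 -0.07322904  0.06520014] 0.08542126582192637 TCP pixel side [259.  233.4]
```

View pics/e.png

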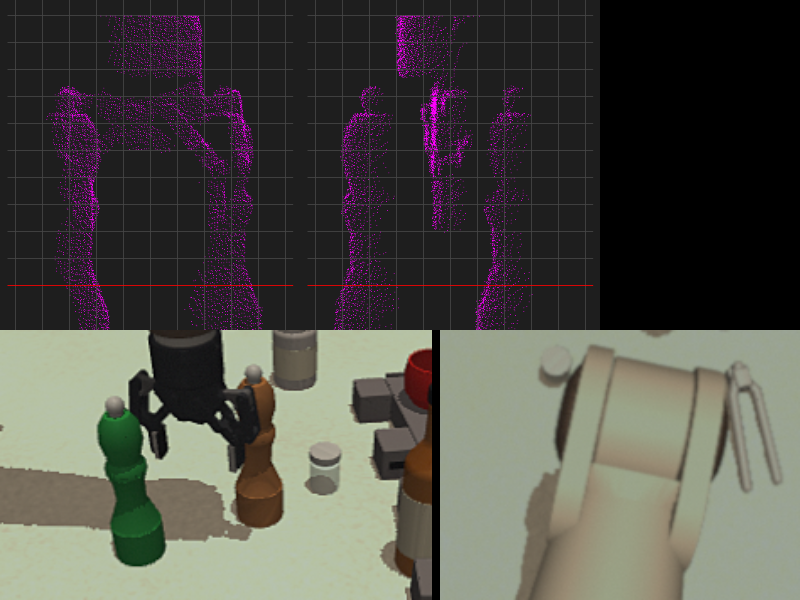

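The side crop shows the gripper between the green and wooden mills with clearance to both, and the tips about 0.10 above the floor. In the cloud the tips sit about 41 mm above the reported TCP again. I lower it stepwise and watch the force.

```bash
python3 -m pendant '{"linear":[[0,0,-0.015],[0,0,-0.03],[0,0,-0.045],[0,0,-0.055],[0,0,-0.06],[0,0,-0.06]],"roll":[0,0,0,0,0,0],"grip":[1,1,1,1,1,1]}'
python3 -m pendant '{"linear":[[0,0,-0.003],[0,0,-0.006],[0,0,-0.006]],"roll":[0,0,0],"grip":[1,1,1]}'
python3 - <<'E'
from h import *
r=shot('f'); s=read_state(); c=s['ee_pos'];a=s['tool_rot']; print(c,s['contact_force'])
S=r['side'][1]; P=S.reshape(-1,3); d=P[:,:2]-c[:2]; z=d@a[:2,2]; y=d@a[:2,1]
for sg in(1,-1):
    k=(abs(y)<.014)&(sg*z>.03)&(sg*z<.065)&(P[:,2]>.004); Q=P[k]
    print(sg,k.sum(),np.sort(Q[:,2])[:6].round(4), 'y',np.percentile(y[k],[2,98]).round(4),'z',np.percentile(z[k],[2,98]).round(4))
print(circ(sel(S,(272,225,316,262),.006,.044),.03),circ(sel(S,(200,240,245,285),.006,.044),.03))
E
```

```text
clock: 4.5
ee_pos: [0.4196, -0.0728, 0.0035]
tool_rot: [[-0.0, 0.343, 0.94], [0.0, 0.94, -0.343], [-1.0, -0.0, -0.0]]
contact_force: [-0.7, 0.4, 0.1]
width: 0.0856
clock: 4.75
ee_pos: [0.4199, -0.0728, -0.0022]
tool_rot: [[0.0, 0.342, 0.94], [-0.0, 0.94, -0.342], [-1.0, 0.0, 0.0]]
contact_force: [0.8, 0.2, -0.4]
width: 0.0855
[ 0.41987374 -0.07277649 -0.00198224] [-0.01032804 -0.34575604 -0.41382501]
1 1608 [0.0366 0.042  0.042  0.0428 0.0428 0.0433] y [-0.0136  0.0127] z [0.0318 0.0627]
-1 485 [0.0379 0.0395 0.0396 0.0401 0.0402 0.0403] y [-0.0133  0.0103] z [-0.0635 -0.0316]
(array([ 0.4873, -0.0445]), np.float64(0.0013), 313) (array([ 0.3442, -0.1048]), np.float64(0.0011), 452)
```

```bash
python3 -m pendant '{"linear":[[0,0,-0.003],[0,0,-0.006],[0,0,-0.008],[0,0,-0.01],[0,0,-0.01]],"roll":[0,0,0,0,0],"grip":[1,1,1,1,1]}'; python3 -m pendant '{"linear":[[0,0,-0.002],[0,0,-0.004],[0,0,-0.004]],"roll":[0,0,0],"grip":[1,1,1]}'
```

```text
clock: 5.27
ee_pos: [0.4194, -0.0727, -0.0128]
tool_rot: [[-0.001, 0.342, 0.94], [0.0, 0.94, -0.342], [-1.0, -0.0, -0.001]]
contact_force: [-0.4, 0.1, 0.1]
width: 0.0853
clock: 5.52
ee_pos: [0.4195, -0.0727, -0.0167]
tool_rot: [[-0.0, 0.342, 0.94], [0.0, 0.94, -0.342], [-1.0, -0.0, -0.0]]
contact_force: [-0.5, -0.6, -0.0]
width: 0.0853
```

There is no floor contact at TCP -0.017, although tips 13 mm behind the TCP would already have touched. The cameras look right, so the tips are about 0.024 up. I continue to about 0.010.

```bash
python3 -m pendant '{"linear":[[0,0,-0.003],[0,0,-0.006],[0,0,-0.009],[0,0,-0.012],[0,0,-0.013],[0,0,-0.013]],"roll":[0,0,0,0,0,0],"grip":[1,1,1,1,1,1]}'
python3 - <<'E'
from h import *
r=shot('g'); s=read_state(); c=s['ee_pos'];a=s['tool_rot']; print(c,s['contact_force'])
S=r['side'][1]; P=S.reshape(-1,3); d=P[:,:2]-c[:2]; z=d@a[:2,2]; y=d@a[:2,1]
for lo,hi in((.005,.045),(.05,.075),(.075,.11)):
  for sg in(1,-1):
    k=(abs(y)<.022)&(sg*z>.03)&(sg*z<.08)&(P[:,2]>lo)&(P[:,2]<hi); Q=P[k]
    if sg>0: k&=~(np.hypot(*(P[:,:2]-[.4875,-.0448]).T)<.033)
    Q=P[k]; print(lo,sg,k.sum(),np.sort(Q[:,2])[:4].round(4), 'y',np.percentile(y[k],[2,98]).round(4),'z',np.percentile(z[k],[2,98]).round(4))
cv2.imwrite('pics/g.png',cv2.resize(r['side'][0][130:300,180:380],None,fx=3.4,fy=3.4))
E
```

```text
clock: 6.02
ee_pos: [0.4194, -0.0727, -0.0297]
tool_rot: [[-0.001, 0.342, 0.94], [0.0, 0.94, -0.342], [-1.0, -0.0, -0.001]]
contact_force: [-0.7, 0.2, 0.7]
width: 0.0858
[ 0.41969784 -0.07273703 -0.0293079 ] [-1.47441835 -0.18094747 -0.08644373]
0.005 1 108 [0.0116 0.0125 0.0132 0.0143] y [-0.0124  0.004 ] z [0.0443 0.0581]
0.005 -1 127 [0.0094 0.0115 0.0122 0.0123] y [-0.0134  0.0107] z [-0.0549 -0.0407]
0.05 1 238 [0.0504 0.0505 0.0516 0.0521] y [-0.0172  0.0118] z [0.0325 0.0734]
0.05 -1 143 [0.0502 0.0503 0.052  0.052 ] y [-0.0172  0.0084] z [-0.0664 -0.0316]
0.075 1 314 [0.075  0.0751 0.0751 0.0752] y [-0.018   0.0143] z [0.0308 0.0712]
0.075 -1 143 [0.0751 0.0756 0.0756 0.0757] y [-0.0173  0.0088] z [-0.0623 -0.0303]
```

View pics/g.png

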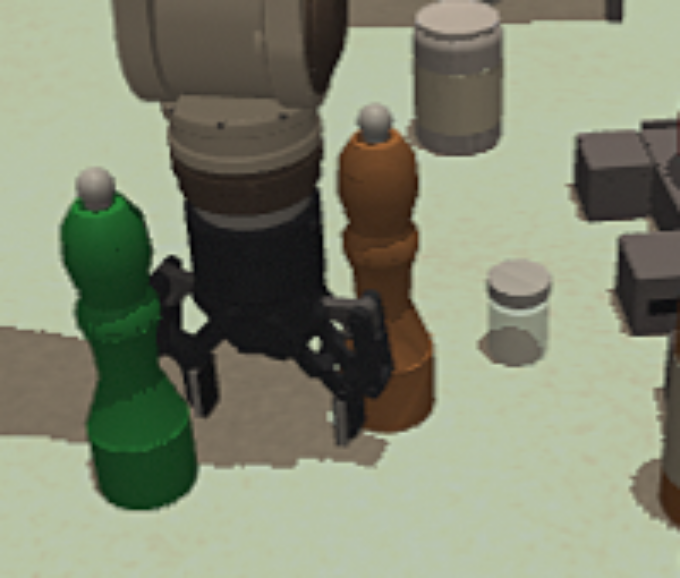

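The close crop shows the right finger's tip at about (347,440), beside the wooden mill's foot at (395,390), with the wrist clear of both heads. I need the knuckle half-width against height before contact.

Run:
```python
from h import *
S=np.load('g_side.npy'); s=read_state(); c=s['ee_pos'];a=s['tool_rot']
P=S.reshape(-1,3); d=P[:,:2]-c[:2]; z=d@a[:2,2]; y=d@a[:2,1]
m=np.hypot(*(P[:,:2]-[.4875,-.0448]).T)<.033
g=np.hypot(*(P[:,:2]-[.344,-.105]).T)<.035
for h in np.arange(.01,.125,.005):
    k=(P[:,2]>=h)&(P[:,2]<h+.005)&(abs(y)<.03)&(z>.035)&(z<.08)&~m; k2=(P[:,2]>=h)&(P[:,2]<h+.005)&(abs(y)<.03)&(z<-.035)&(z>-.08)&~g
    km=(P[:,2]>=h)&(P[:,2]<h+.005)&m&(y>.014)
    f=lambda k:(k.sum(),np.percentile(y[k],[3]).round(4)) if k.sum()>2 else 0
    print(round(h,3),f(k),f(k2),'mill',circ(P[km]) if km.sum()>15 else '')
```

```text
0.01 (np.int64(5), array([-0.0111])) (np.int64(9), array([-0.0112])) mill (array([ 0.4876, -0.0456,  0.0289]), np.float64(0.0008), 39)
0.015 (np.int64(9), array([-0.0115])) (np.int64(20), array([-0.012])) mill (array([ 0.4866, -0.0445,  0.0303]), np.float64(0.0006), 38)
0.02 (np.int64(18), array([-0.0122])) (np.int64(19), array([-0.0122])) mill (array([ 0.4876, -0.0453,  0.0289]), np.float64(0.0007), 36)
0.025 (np.int64(18), array([-0.0121])) (np.int64(18), array([-0.0129])) mill (array([ 0.4874, -0.0454,  0.0292]), np.float64(0.0008), 31)
0.03 (np.int64(19), array([-0.0121])) (np.int64(17), array([-0.0138])) mill (array([ 0.4861, -0.0437,  0.0314]), np.float64(0.0006), 28)
0.035 (np.int64(18), array([-0.0122])) (np.int64(22), array([-0.0134])) mill (array([ 0.4837, -0.0399,  0.0354]), np.float64(0.0008), 28)
0.04 (np.int64(21), array([-0.0122])) (np.int64(21), array([-0.0121])) mill (array([ 0.4894, -0.0479,  0.0266]), np.float64(0.0006), 22)
0.045 (np.int64(10), array([-0.0112])) (np.int64(19), array([-0.0114])) mill (array([ 0.4878, -0.0462,  0.0278]), np.float64(0.0009), 35)
0.05
[... 1262 characters left out ...]
, -0.0455,  0.017 ]), np.float64(0.0005), 27)
0.1 (np.int64(41), array([-0.0131])) (np.int64(26), array([-0.0132])) mill (array([ 0.4873, -0.0463,  0.017 ]), np.float64(0.0008), 33)
0.105 (np.int64(49), array([-0.0139])) (np.int64(27), array([-0.0129])) mill (array([ 0.4865, -0.0455,  0.0185]), np.float64(0.0006), 24)
0.11 (np.int64(94), array([-0.0135])) (np.int64(63), array([-0.0135])) mill (array([ 0.4873, -0.0459,  0.0201]), np.float64(0.0007), 34)
0.115 (np.int64(20), array([-0.0106])) (np.int64(11), array([-0.0121])) mill (array([ 0.4868, -0.0443,  0.0226]), np.float64(0.0007), 33)
0.12 (np.int64(11), array([-0.0111])) 0 mill (array([ 0.4872, -0.0455,  0.0226]), np.float64(0.0007), 51)
```

The clearances hold. The half-widths plus the mill radius stay at or below about 39 mm, against 41 mm axis distance when the finger touches. I make contact slowly, 3 mm per row along heading 70°, then check.

```bash
python3 -m pendant '{"linear":[[0.001,0.0028,0],[0.002,0.0056,0],[0.003,0.0085,0],[0.004,0.0113,0],[0.005,0.0141,0],[0.006,0.0169,0],[0.0072,0.0197,0],[0.0082,0.0226,0],[0.0092,0.0254,0],[0.0103,0.0282,0],[0.0103,0.0282,0]],"roll":[0,0,0,0,0,0,0,0,0,0,0],"grip":[1,1,1,1,1,1,1,1,1,1,1]}'
cat > chk.py <<'E'
from h import *
import sys
def chk(tag):
    r=shot(tag); s=read_state(); c=s['ee_pos'];a=s['tool_rot']; P=np.vstack([r['side'][1].reshape(-1,3),r['top'][1].reshape(-1,3)])
    hsv=np.vstack([cv2.cvtColor(r[n][0],cv2.COLOR_BGR2HSV).reshape(-1,3) for n in('side','top')])
    br=(hsv[:,0]>3)&(hsv[:,0]<16)&(hsv[:,1]>130)&(P[:,0]>.4)&(P[:,0]<.75)&(P[:,1]>-.1)&(P[:,1]<.2)&(P[:,2]<.23)
    # drop tier/keeper (red hue<4 excluded) and the bottle (y<-.1)
    F=P[br&(P[:,2]>.006)&(P[:,2]<.044)]; N=P[br&(P[:,2]>.085)&(P[:,2]<.1)]; H=P[br&(P[:,2]>.15)&(P[:,2]<.17)]
    f=circ(F,.03); print(tag,'clock',s['clock'],'foot',f,'neck',circ(N,.0172) if len(N)>8 else '','head',circ(H,.024) if len(H)>8 else '','top z',P[br][:,2].max().round(4))
    d=f[0]-c[:2]; print('tcp',c.round(4),'F',s['contact_force'].round(1),'mill in tool y,z',(d@a[:2,1]).round(4),(d@a[:2,2]).round(4))
if __name__=='__main__': chk(sys.argv[1])
E
python3 chk.py i1
```

```text
clock: 7.03
ee_pos: [0.4302, -0.044, -0.0293]
tool_rot: [[0.0, 0.342, 0.94], [0.0, 0.94, -0.342], [-1.0, 0.0, 0.0]]
contact_force: [0.2, -1.3, 1.1]
width: 0.0855
i1 clock 7.1333 foot (array([ 0.4966, -0.0262]), np.float64(0.0008), 252) neck (array([ 0.5168, -0.0527]), np.float64(0.0022), 37) head (array([ 0.4966, -0.025 ]), np.float64(0.0009), 178) top z 0.2058
tcp [ 0.4301 -0.0441 -0.0294] F [ 0.1 -0.1 -0.5] mill in tool y,z 0.0395 0.0564
```

The mill slid about 21 mm upright, with its head over its foot. It drifted outward on the finger to 56 mm, near the corner at 57. I back off 5 mm, shift the tool 5 mm along the jaws toward it, and go on.

```bash
python3 -m pendant '{"linear":[[-0.0017,-0.0047,0],[0.003,-0.0064,0],[0.0047,-0.0017,0],[0.0057,0.0011,0],[0.0067,0.0039,0],[0.0078,0.0068,0],[0.0091,0.0105,0],[0.0105,0.0143,0],[0.0119,0.018,0],[0.0132,0.0218,0],[0.0146,0.0256,0],[0.016,0.0293,0]],"roll":[0,0,0,0,0,0,0,0,0,0,0,0],"grip":[1,1,1,1,1,1,1,1,1,1,1,1]}'
python3 -m pendant '{"linear":[[0.0014,0.0038,0],[0.0027,0.0075,0],[0.0041,0.0113,0],[0.0055,0.015,0],[0.0055,0.015,0]],"roll":[0,0,0,0,0],"grip":[1,1,1,1,1]}'
python3 chk.py i2
```

```text
clock: 8.13
ee_pos: [0.446, -0.0148, -0.0294]
tool_rot: [[-0.0, 0.342, 0.94], [0.0, 0.94, -0.342], [-1.0, -0.0, -0.0]]
contact_force: [-1.6, -2.7, -0.1]
width: 0.0854
clock: 8.55
ee_pos: [0.4518, 0.0005, -0.0293]
tool_rot: [[0.0, 0.342, 0.94], [0.001, 0.94, -0.342], [-1.0, 0.001, -0.0]]
contact_force: [-0.6, -0.8, 1.5]
width: 0.0856
i2 clock 8.65 foot (array([0.5173, 0.0193]), np.float64(0.0009), 231) neck (array([ 0.5285, -0.012 ]), np.float64(0.0036), 35) head (array([0.517 , 0.0202]), np.float64(0.001), 169) top z 0.2055
tcp [ 4.517e-01  2.000e-04 -2.930e-02] F [-0.1  0.2 -0.3] mill in tool y,z 0.0404 0.0551
```

Still upright. It creeps toward the tool's +z, and the jar is 8 mm clear and now abeam. I back off, turn the push heading to straight +y (roll +20°), re-centre and push.

```bash
python3 -m pendant '{"linear":[[-0.004,-0.012,0],[0.0,-0.024,0],[0.0135,-0.028,0],[0.0135,-0.028,0],[0.0135,-0.025,0],[0.0135,-0.022,0],[0.0135,-0.018,0],[0.0135,-0.014,0],[0.0135,-0.01,0],[0.0135,-0.006,0],[0.0135,-0.002,0],[0.0135,0.002,0]],"roll":[0,7,14,20,20,20,20,20,20,20,20,20],"grip":[1,1,1,1,1,1,1,1,1,1,1,1]}'
python3 -m pendant '{"linear":[[0,0.004,0],[0,0.008,0],[0,0.012,0],[0,0.016,0],[0,0.016,0]],"roll":[0,0,0,0,0],"grip":[1,1,1,1,1]}'
python3 chk.py i3
```

```text
clock: 9.65
ee_pos: [0.4649, 0.0023, -0.0293]
tool_rot: [[-0.0, 0.0, 1.0], [-0.0, 1.0, -0.0], [-1.0, -0.0, -0.0]]
contact_force: [-0.5, -1.1, -0.1]
width: 0.0856
clock: 10.07
ee_pos: [0.465, 0.0186, -0.0293]
tool_rot: [[-0.0, -0.0, 1.0], [0.001, 1.0, 0.0], [-1.0, 0.001, -0.0]]
contact_force: [0.1, -1.0, 1.1]
width: 0.0858
i3 clock 10.1667 foot (array([0.5209, 0.0587]), np.float64(0.0008), 216) neck (array([0.5222, 0.0389]), np.float64(0.0358), 12) head (array([0.5212, 0.0594]), np.float64(0.0011), 155) top z 0.2069
tcp [ 0.4651  0.0182 -0.0293] F [-0.3  0.2  0.1] mill in tool y,z 0.0405 0.0558
```

```bash
python3 -m pendant '{"linear":[[0,-0.005,0],[0.005,-0.005,0],[0.005,0,0],[0.005,0.004,0],[0.005,0.008,0],[0.005,0.012,0],[0.005,0.016,0],[0.005,0.02,0],[0.005,0.024,0],[0.005,0.028,0],[0.005,0.032,0],[0.005,0.036,0]],"roll":[0,0,0,0,0,0,0,0,0,0,0,0],"grip":[1,1,1,1,1,1,1,1,1,1,1,1]}'
python3 -m pendant '{"linear":[[0,0.003,0],[0,0.006,0],[0,0.008,0],[0,0.008,0]],"roll":[0,0,0,0],"grip":[1,1,1,1]}'
python3 chk.py i4
```

```text
clock: 11.17
ee_pos: [0.47, 0.0541, -0.0292]
tool_rot: [[0.0, 0.0, 1.0], [-0.0, 1.0, -0.0], [-1.0, -0.0, 0.0]]
contact_force: [0.1, -4.6, 3.5]
width: 0.0856
clock: 11.5
ee_pos: [0.47, 0.0623, -0.0293]
tool_rot: [[-0.0, -0.0, 1.0], [0.0, 1.0, 0.0], [-1.0, 0.0, -0.0]]
contact_force: [-0.7, -1.3, 2.2]
width: 0.0852
i4 clock 11.6 foot (array([0.5237, 0.1023]), np.float64(0.0018), 205) neck (array([0.5395, 0.0785]), np.float64(0.0569), 10) head (array([0.5234, 0.1036]), np.float64(0.001), 133) top z 0.2031
tcp [ 0.4698  0.0622 -0.0295] F [-0.2 -0.5 -0.1] mill in tool y,z 0.0401 0.0539
```

The mill is at (0.5235, 0.103), upright and on the bay's axis line. I swing the tool round behind it at low level, retreating to x = 0.40 first, and turn 94.3° for the second push.

```bash
python3 -m pendant '{"linear":[[0,-0.015,0],[-0.035,-0.015,0],[-0.07,-0.015,0],[-0.07,-0.005,0],[-0.07,0.01,0],[-0.07,0.025,0],[-0.07,0.04,0],[-0.07,0.055,0],[-0.07,0.07,0],[-0.07,0.08,0],[-0.07,0.089,0],[-0.07,0.089,0]],"roll":[0,0,5,12,19,26,33,40,47,54,61,68],"grip":[1,1,1,1,1,1,1,1,1,1,1,1]}'
python3 -m pendant '{"linear":[[0,0,0],[0,0,0],[0,0,0],[0,0,0],[0.025,0,0],[0.05,0,0],[0.065,0,0],[0.065,0,0]],"roll":[7,14,21,26.3,26.3,26.3,26.3,26.3],"grip":[1,1,1,1,1,1,1,1]}'
python3 chk.py i5
```

```text
clock: 12.6
ee_pos: [0.3997, 0.1523, -0.0296]
tool_rot: [[-0.001, -0.93, 0.368], [0.001, 0.368, 0.93], [-1.0, 0.001, 0.001]]
contact_force: [0.4, -0.7, 0.4]
width: 0.0856
clock: 13.27
ee_pos: [0.4671, 0.1511, -0.0296]
tool_rot: [[0.001, -0.997, -0.074], [0.001, -0.074, 0.997], [-1.0, -0.001, 0.001]]
contact_force: [-1.5, 1.0, -0.4]
width: 0.0853
i5 clock 13.3667 foot (array([0.5241, 0.1027]), np.float64(0.001), 312) neck (array([0.5244, 0.1022]), np.float64(0.0009), 77) head (array([0.5251, 0.1039]), np.float64(0.0016), 179) top z 0.2063
tcp [ 0.4644  0.1508 -0.03  ] F [-0.4 -0.5  0.3] mill in tool y,z -0.0559 -0.0524
```

In place: there is a 15 mm gap and the lateral offset is 52 mm. Now I push along the tier axis.

```bash
python3 -m pendant '{"linear":[[0.006,0.0005,0],[0.011,0.0008,0],[0.014,0.001,0],[0.017,0.0013,0],[0.021,0.0016,0],[0.025,0.0019,0],[0.029,0.0022,0],[0.033,0.0025,0],[0.037,0.0028,0],[0.041,0.0031,0],[0.045,0.0034,0],[0.049,0.0037,0]],"roll":[0,0,0,0,0,0,0,0,0,0,0,0],"grip":[1,1,1,1,1,1,1,1,1,1,1,1]}'
python3 -m pendant '{"linear":[[0.004,0.0003,0],[0.007,0.0005,0],[0.007,0.0005,0]],"roll":[0,0,0],"grip":[1,1,1]}'
python3 chk.py i6
```

```text
clock: 14.37
ee_pos: [0.5137, 0.1545, -0.0293]
tool_rot: [[-0.001, -0.997, -0.075], [-0.0, -0.075, 0.997], [-1.0, 0.001, 0.0]]
contact_force: [-5.0, -0.3, 3.9]
width: 0.0855
clock: 14.62
ee_pos: [0.5214, 0.1551, -0.0293]
tool_rot: [[0.0, -0.997, -0.075], [0.0, -0.075, 0.997], [-1.0, -0.0, 0.0]]
contact_force: [-1.4, 0.0, 0.8]
width: 0.0856
i6 clock 14.7167 foot (array([0.5646, 0.1013]), np.float64(0.0009), 233) neck (array([0.5653, 0.101 ]), np.float64(0.0012), 81) head (array([0.5654, 0.1026]), np.float64(0.0012), 171) top z 0.196
tcp [ 0.5213  0.155  -0.0294] F [0.7 1.1 0.4] mill in tool y,z -0.0392 -0.0568
```

Upright, drifting about 4 mm toward -y. I back off, re-centre and yaw 5° so that the push steers it back to the bay's axis.

```bash
python3 -m pendant '{"linear":[[-0.012,0,0],[-0.012,-0.012,0],[-0.0108,-0.012,0],[-0.007,-0.0116,0],[-0.004,-0.0112,0],[-0.001,-0.0109,0],[0.003,-0.0104,0],[0.007,-0.01,0],[0.011,-0.0095,0],[0.015,-0.009,0],[0.019,-0.0086,0],[0.023,-0.0081,0]],"roll":[0,5,5,5,5,5,5,5,5,5,5,5],"grip":[1,1,1,1,1,1,1,1,1,1,1,1]}'
python3 -m pendant '{"linear":[[0.004,0.0005,0],[0.008,0.0009,0],[0.012,0.0014,0],[0.016,0.0018,0],[0.016,0.0018,0]],"roll":[0,0,0,0,0],"grip":[1,1,1,1,1]}'
python3 chk.py i7
```

```text
clock: 15.72
ee_pos: [0.5438, 0.147, -0.0293]
tool_rot: [[-0.001, -0.987, -0.16], [-0.0, -0.16, 0.987], [-1.0, 0.001, -0.0]]
contact_force: [-5.5, -0.1, 6.0]
width: 0.0858
clock: 16.13
ee_pos: [0.5606, 0.149, -0.0294]
tool_rot: [[-0.0, -0.987, -0.16], [-0.0, -0.16, 0.987], [-1.0, 0.0, -0.0]]
contact_force: [0.0, -0.5, -0.7]
width: 0.0856
i7 clock 16.2333 foot (array([0.6083, 0.1066]), np.float64(0.0012), 258) neck (array([0.6089, 0.106 ]), np.float64(0.0036), 89) head (array([0.6093, 0.1076]), np.float64(0.0013), 171) top z 0.1971
tcp [ 0.5604  0.1489 -0.0295] F [-0.4 -0.1 -0.3] mill in tool y,z -0.0405 -0.0495
```

On line, 2 mm off axis and upright, with about 58 mm to go. I continue and slow down near the wall.

```bash
python3 -m pendant '{"linear":[[0.004,0.0004,0],[0.008,0.0009,0],[0.012,0.0013,0],[0.016,0.0018,0],[0.02,0.0022,0],[0.024,0.0027,0],[0.028,0.0031,0],[0.032,0.0036,0],[0.036,0.004,0],[0.04,0.0045,0],[0.044,0.0049,0],[0.047,0.0053,0]],"roll":[0,0,0,0,0,0,0,0,0,0,0,0],"grip":[1,1,1,1,1,1,1,1,1,1,1,1]}'
python3 chk.py i8
```

```text
clock: 17.23
ee_pos: [0.6075, 0.154, -0.0294]
tool_rot: [[0.0, -0.987, -0.161], [0.0, -0.161, 0.987], [-1.0, -0.0, -0.0]]
contact_force: [-2.1, -0.3, -0.5]
width: 0.0856
i8 clock 17.3333 foot (array([0.6554, 0.1123]), np.float64(0.0016), 188) neck (array([0.6561, 0.1119]), np.float64(0.0028), 90) head (array([0.6563, 0.1134]), np.float64(0.0013), 177) top z 0.1956
tcp [ 0.6077  0.154  -0.0292] F [-0.2 -0.1 -0.7] mill in tool y,z -0.0403 -0.0489
```

```bash
python3 -m pendant '{"linear":[[0.002,0.0001,0],[0.004,0.0003,0],[0.006,0.0004,0],[0.007,0.0005,0],[0.008,0.0006,0],[0.009,0.0007,0],[0.009,0.0007,0]],"roll":[0,0,0,0,0,0,0],"grip":[1,1,1,1,1,1,1]}'
python3 -m pendant '{"linear":[[0.0005,0,0],[0.001,0.0001,0],[0.001,0.0001,0]],"roll":[0,0,0],"grip":[1,1,1]}'
python3 -m pendant '{"linear":[[0.0005,0,0],[0.001,0.0001,0],[0.001,0.0001,0]],"roll":[0,0,0],"grip":[1,1,1]}'
python3 chk.py i9
```

```text
clock: 17.92
ee_pos: [0.6162, 0.1547, -0.0292]
tool_rot: [[0.0, -0.987, -0.161], [-0.0, -0.161, 0.987], [-1.0, -0.0, -0.0]]
contact_force: [-1.9, -0.7, 1.7]
width: 0.0854
clock: 18.17
ee_pos: [0.6166, 0.1547, -0.0292]
tool_rot: [[-0.001, -0.987, -0.161], [-0.0, -0.161, 0.987], [-1.0, 0.001, -0.0]]
contact_force: [-6.7, 0.0, 3.5]
width: 0.0853
clock: 18.42
ee_pos: [0.6166, 0.1546, -0.0292]
tool_rot: [[-0.003, -0.987, -0.161], [-0.0, -0.161, 0.987], [-1.0, 0.003, -0.0]]
contact_force: [-11.6, 0.3, 7.4]
width: 0.0854
i9 clock 18.5167 foot (array([0.6643, 0.1132]), np.float64(0.001), 151) neck (array([0.6647, 0.1125]), np.float64(0.0017), 87) head (array([0.6653, 0.1145]), np.float64(0.0013), 173) top z 0.1966
tcp [ 0.6166  0.1547 -0.0292] F [-12.   -1.6   6.2] mill in tool y,z -0.0404 -0.0486
```

The force rose from 2 N to 12 N while the TCP stalled, so the foot is against the back wall. I retreat straight back, lift away and check.

```bash
python3 -m pendant '{"linear":[[-0.002,0,0],[-0.006,0,0],[-0.02,-0.001,0],[-0.05,-0.002,0],[-0.08,-0.002,0],[-0.11,-0.002,0],[-0.15,-0.002,0.03],[-0.19,-0.002,0.06],[-0.22,-0.002,0.1],[-0.22,-0.002,0.14],[-0.22,-0.002,0.16],[-0.22,-0.002,0.16]],"roll":[0,0,0,0,0,0,0,0,0,0,0,0],"grip":[1,1,1,1,1,1,1,1,1,1,1,1]}'
python3 chk.py z
python3 - <<'E'
from h import *
S=np.load('z_side.npy');T=np.load('z_top.npy');A=np.load('a_side.npy')
for nm,b,z0,z1,r in[('green',(200,240,245,285),.006,.044,.03),('jar',(318,205,346,240),.008,.05,.021),('can',(298,135,332,178),.01,.1,.037),('bottle',(370,255,400,290),.006,.06,.03)]:
    print(nm,circ(sel(A,b,z0,z1),r)[0],circ(sel(S,b,z0,z1),r)[0])
s=cv2.imread('pics/z_side.png');t=cv2.imread('pics/z_top.png')
o=np.zeros((560,800,3),np.uint8); o[:280,:480]=cv2.resize(s[130:270,230:470],(480,280)); o[280:,:480]=cv2.resize(t[90:230,200:440],(480,280)); 
P=T.reshape(-1,3); k=(P[:,2]>.008)&(P[:,2]<.06); Q=S.reshape(-1,3); kq=(Q[:,2]>.008)&(Q[:,2]<.06)
for W,c in((P[k],(0,255,255)),(Q[kq],(255,0,255))):
    a=((.8-W[:,0])*1500).astype(int); b=((.23-W[:,1])*1500).astype(int)+485; m=(a>=0)&(a<400)&(b>=485)&(b<800); o[a[m],b[m]]=c
cv2.imwrite('pics/z.png',o)
E
```

```text
clock: 19.52
ee_pos: [0.3998, 0.154, 0.1385]
tool_rot: [[0.011, -0.987, -0.162], [0.004, -0.162, 0.987], [-1.0, -0.011, 0.002]]
contact_force: [1.3, 0.7, 0.3]
width: 0.0852
z clock 19.6167 foot (array([0.6652, 0.1132]), np.float64(0.0013), 194) neck (array([0.6652, 0.1129]), np.float64(0.0011), 87) head (array([0.6656, 0.1142]), np.float64(0.0013), 175) top z 0.1958
tcp [0.3991 0.1534 0.1326] F [ 0.5  0.3 -0.2] mill in tool y,z -0.2561 -0.0828
green [ 0.3442 -0.1048] [ 0.3442 -0.1048]
jar [0.5743 0.0058] [0.5742 0.0059]
can [0.5512 0.3006] [0.5511 0.3005]
bottle [ 0.6388 -0.1938] [ 0.6388 -0.1936]
```

View pics/z.png

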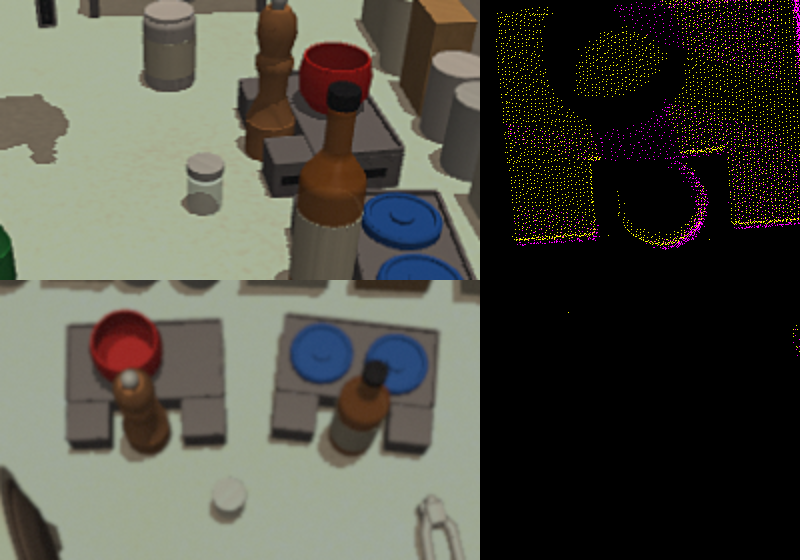

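The picture shows the mill upright in the free bay, its foot at about (145,440) in the lower panel and centred between the prongs. The keeper, lids, jar, bottle, can and green mill are where they were. I hand in.

```bash
python3 -c "
from workcell import *
print(hand_in())"
```

```text
the job is handed in; nothing more can be done
None
```

The pepper mill now stands upright in the empty bay of tier_free with its foot against the back wall, and I've handed the job in at about 19.6 s. I slid it there by pushing low on its foot with the side of one open finger: round the jar first, then along the tier's axis.

**Final position:** the foot is at (0.665, 0.113), against a computed bay_home of about (0.667, 0.113). The 1–2 mm difference is within the calibration.

**Against the wall:** in the last push the force rose from about 2 N to 12 N while the tool stalled.

**Upright:** neck and head lie over the foot to within about 1 mm.

**Other things:** the can, jar, bottle and green mill measured within 0.2 mm of where they began. The keeper, lids and press I judged unmoved by eye only.

**Checks that disagreed:**
- The fingertips, seen in both cameras, sit about 28 mm above the reported tool position. I trusted the cameras because the tool reached z = -0.03 without touching the floor.
- Some neck fits failed during the pushes because the finger hid the neck. I relied on the head and foot fits there.
- The brown-coloured part of the mill reads only 0.196 high at the end. The colour filter leaves out the steel knob, and that reading was already 0.203–0.207 partway through.

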